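# Shut down the airbrush compressor through its guard

## Task

Shut down the airbrush compressor: reach down through its yellow guard with the fingertips and press the red power lever fully down, where it stays; only then press the white relief lever fully down, keep it down for two seconds to vent the tank, and let it spring back up. Do not touch the yellow guard at any time, and leave the paints, pots, airbrush, cup and model standing where they are.

Things in the scene. Friction and masses are not known exactly. Their poses are not given: they have to be found in the camera images.
- compressor: blue airbrush compressor, fixed to the table; origin under it at table height, vertically below the middle of the guard; its x axis points from its front (robot side) to its motor at the back, y to its left. Blue deck 280 mm (x, from -130 to +150 mm) by 300 mm (y), top 50 mm above the table. The motor and pump at the back (x above 70 mm) reach 119 mm above the table.
- guard: yellow guard frame fixed over the two levers, never to be touched; same origin and axes as the compressor. Flat top plate 112 mm (x) by 200 mm (y), 6 mm thick, its top face 120 mm above the table, on four corner posts with wire rails closing the four sides. Two open windows in the plate, each 72 mm (x) by 64 mm (y), centred at x = 0 and y = +50 mm or y = -50 mm; one lever stands below each. Which lever is under which window varies.
- power_lever (a joint): power lever, a paddle lever of steel about 62 mm long, hinged at its rear end (the compressor's +x side) on an axis along the compressor's y, sloping up 0.15 rad towards its free front end when released, and carrying there a red pad 26 mm by 30 mm wide. Value in rad: 0 up (on), 0.35 fully down (off). Starts between 0 and 0.06. Stays where it is left by friction; about 3 N on the pad moves it.
- power_pad (a point): centre of the top face of the red pad, 50 mm in front of the hinge. It stands about 91 mm above the table with the lever up and about 74 mm with the lever fully down (it moves with the lever). Its own x, y are parallel to the compressor's x, y seen from above. It lies within 4 mm (horizontally) below the centre of its guard window, 29 mm below the guard's top face when up. The lever ends on a firm stop of its own, with free space under the pad.
- relief_lever (a joint): relief lever, a paddle lever of steel about 62 mm long, hinged at its rear end (the compressor's +x side) on an axis along the compressor's y, sloping up 0.15 rad towards its free front end when released, and carrying there a white pad 26 mm by 30 mm wide. Value in rad: 0 up (shut), 0.35 fully down (venting). A spring returns it: about 2 N on the pad starts it and 7 N holds it fully down.
- relief_pad (a point): centre of the top face of the white pad, 50 mm in front of the hinge. It stands about 91 mm above the table with the lever up and about 74 mm with the lever fully down (it moves with the lever). Its own x, y are parallel to the compressor's x, y seen from above. It lies within 4 mm (horizontally) below the centre of its guard window, 29 mm below the guard's top face when up. The lever ends on a firm stop of its own, with free space under the pad.
- paint_red: loose red paint bottle, 29 mm across, 68 mm high, standing on the front ledge of the compressor's deck, before the guard, reaching 118 mm above the table; origin at the centre of its underside
- paint_green: loose green paint bottle, 29 mm across, 68 mm high, standing on the front ledge of the compressor's deck, before the guard, reaching 118 mm above the table; origin at the centre of its underside
- paint_pot: loose amber glass pot with white cap, 32 mm across, 36 mm high, standing on the front ledge of the compressor's deck, before the guard; origin at the centre of its underside
- thinner_jar: loose glass jar with steel cap, 60 mm across, 85 mm high, on the table at the compressor's left; origin at the centre of its underside
- water_cup: loose blue cup, 72 mm across, 80 mm high, on the table at the compressor's left; origin at the centre of its underside
- airbrush: loose airbrush, about 115 mm long, 45 mm high, lying along its x on the table at the compressor's right; origin at the middle of its underside
- model_tank: loose green model tank, 115 mm long (x), 64 mm wide, 57 mm high, on the table at the compressor's right; origin at the centre of its underside

How it is judged:
On the way, in this order (a step that is already met when the one before it is completed fails the run):
1. the red power lever is pressed fully down (value of joint power_lever above 0.3 rad), for 0.2 s.
2. with the power lever down, the white relief lever is kept fully down for about two seconds (value of joint relief_lever above 0.29 rad and value of joint power_lever above 0.28 rad), for 1.6 s.
At the end, for the whole second after the job is handed in: the power lever is down (above 0.28 of 0.35 rad) and the relief lever is back up (below 0.05 rad) (value of joint power_lever above 0.28 rad and value of joint relief_lever below 0.05 rad); the robot touches nothing.
It fails at once if the yellow guard is touched (contact force between any of the fingers, the arm and guard above 0.3 N).
It fails at once if the relief lever is pressed (above 0.12 rad) while the power lever is not yet down (value of joint relief_lever above 0.12 rad and value of joint power_lever below 0.25 rad).
It fails at once if a paint, pot, jar, cup, airbrush or model is moved more than 12 mm, lifted or tipped (distance of any of paint_red, paint_green, paint_pot, thinner_jar, water_cup, airbrush, model_tank from where it was at the start of the episode above 0.012 m or angle between any of paint_red, paint_green, paint_pot, thinner_jar, water_cup, airbrush, model_tank's own z axis and vertical above 0.25 rad).
It also fails if it takes over 48 s, if anything falls off the work surface, if the arm or the gripper's body presses on something with over 40 N, if the wrist force passes 120 N, or if a joint passes its speed limit or range.

## Robot

A 6-joint arm with a two-finger parallel gripper is mounted at the origin on the work surface. World frame = base frame: x ahead of the robot, y to its left, z up, the work surface at z = 0. Lengths are in m, angles in rad, forces in N, time in s.
With the tool pointing down it reaches from about 0.325 to 0.85 m from the base axis. Payload 4.4 kg.
Tool frame: the origin (TCP) lies midway between the tips of the shut fingers; the grasp point (between the pads) lies 19 mm behind it (arm.hold_point_z is the distance from the TCP to the grasp point, in m); z points along the fingers, y is the line along which they close (so a half turn about z gives the same grasp; the last joint's range is limited). The gripper opens to 94 mm and grips with 3 to 60 N. Pads are 16 mm wide; open, the fingers measure 119 mm over their backs; the gripper's body (75 mm by 177 mm) begins 78 mm behind the grasp point.
Start: joints at [-1.325, 0.207, 1.542, -0, 1.393, -0.15], TCP at [0.222, -0.531, 0.205] pointing down, gripper open.
Joint ranges: [-2.73, 2.73], [-0.86, 2.22], [0.23, 2.46], [-1.11, 4.25], [0.08, 2.63], [-2.82, 2.82]. Speed limits (rad/s): [2.79, 2.79, 3.14, 3.14, 3.14, 3.14].

## Interface

Orientations are given as a unit quaternion [x, y, z, w].
In Python, from bench import arm gives the robot as it stands.
- The arm moves only by the tool carry_out, never from a script. Its argument "targets" is a list of rows, each a list of 5 numbers: the shift along the tool's x, y, z in m, then the turn about the tool's z in rad, then the gripper command: -1 is fully open, 1 is shut, values between are in proportion. In form: [[dx, dy, dz, turn, claw], ...]. A call has 1 to 12 rows; each row is the pose to reach, as a shift and turn from the pose commanded when the call began, along the tool's axes at that moment; what a row does not reach only later rows make up. A row lasts 1/10 s, in which the tool goes at most 50 mm and 8.59 degrees, less where a joint would pass 70% of its speed; a pose out of reach is approached as far as the arm can. A call with a gripper value outside its range is refused whole. The fingers move at their own pace and stop on an object; "grip_force" is the grip in N (left out, the last holds). Time passes only in rows, so rows that repeat a pose let the fingers close. It gives the time, the measured TCP pose, the force, the opening and the grip force at its end, in the units of the state.
- arm.get_state(): the state, without advancing time (a new reading comes with each control period).
- arm.get_image(name): name is "side" or "top"; returns (picture, depth): 480x640x3 uint8, red, green, blue; 480x640 float32, m along the optical axis (not along the pixel's ray), 0 where there is no reading.
- arm.calibration(name): a dict with "fx", "fy", "cx", "cy" (pixels), "k1" (the pictures are not rectified: a ray, as slopes to the right and down, at radius r is drawn at 1 + k1 r^2 times it, then the intrinsics apply), "R" (3x3) and "t" (3): a world point X has camera coordinates R X + t. Camera axes: x right, y down, z forward; pixel columns grow to the right and rows downward; lengths in m; the calibration is good to about 2 mm. A picture is of the moment at which its call begins. calibration takes no time and is no camera call.
- arm.finish_job(): hands the job in; it is judged then, once.
Trained networks look in the newest picture that a camera, given by its name, has taken for a name from the list of things; names that differ only in an ending like _2 or _b are one class to them, and where a whole thing is asked for, a point or a joint stands for the part that bears it (a point fixed in the world has none). Each returns a list of dicts, best first, with "p" (0 to 1); they miss things now and then, are a little off and sometimes report something else, mostly with a low value. They report only what shows in the picture. A call takes as long as a camera call.
- arm.boxes_of(query, camera): "centre" ([row, column] in pixels, amid what is visible of it).
- arm.cut_out(query, camera): "region" (480x640 bool, what is visible of it) and "centre" ([row, column] in pixels, amid what is visible of it).
- arm.pinpoint(query, camera): "centre" ([row, column] in pixels: a listed point, or the origin of a listed thing).
The state is a dict: "clock": time; "joints": joint angles; "joint_vel": joint speeds; "joint_efforts": joint torques, N m; "tcp_pos": TCP position; "tool_rot": TCP orientation; "force": force on the tool from outside, world axes, zero at the start; "torque": the same for the moment, N m; "width": finger opening in m; "finger_force": force on a finger pad.
Only numpy, scipy, OpenCV 4.12 (cv2) and the standard library are available. Lean on these libraries where they do the work, as an engineer would, in place of code of your own. Each camera call takes 0.05 s, during which the arm holds its last target. There are 200 camera calls.

## Working session

There is one attempt and no reset: what is moved stays moved. The work goes in short steps, Python scripts to look and compute and a tool call to move; the robot and the scene stay as the last step left them, time stands still between calls to the robot, and variables do not carry over. Pictures are saved under pics/ and viewed, at most 10 in all, crops included, and the job is handed in when it is done.

Besides the shell and the picture viewer there is one more tool, called after ">>>" by a JSON object that holds its "op" and its "data". carry_out: Moves the arm, as the interface text tells. Its arguments: {"type":"object","properties":{"targets":{"type":"array"},"grip_force":{"type":"number"}},"required":["targets"]}

```bash
mkdir -p pics; cat > h.py <<'E'
import numpy as np, cv2
from bench import arm
def px2w(cam,rc,z=None,depth=None):
    c=arm.calibration(cam);K=np.array([[c['fx'],0,c['cx']],[0,c['fy'],c['cy']],[0,0,1]])
    s=cv2.undistortPoints(np.array([[[rc[1],rc[0]]]],float),K,np.array([c['k1'],0,0,0.]))[0,0]
    R=np.array(c['R']);t=np.array(c['t']);d=R.T@np.array([s[0],s[1],1]);o=-R.T@t
    return o+d*((z-o[2])/d[2] if depth is None else depth)
def depth_at(D,rc):
    r,c=int(round(rc[0])),int(round(rc[1]));p=D[r-2:r+3,c-2:c+3];p=p[p>0];return float(np.median(p)) if p.size else 0
E
python3 - <<'E'
from h import *
for cam in('top','side'):
    im,D=arm.get_image(cam);cv2.imwrite(f'pics/{cam}0.png',im[...,::-1])
    print(cam,'cam at',(-np.array(arm.calibration(cam)['R']).T@np.array(arm.calibration(cam)['t'])).round(3))
    for q,z in(('power_pad',.091),('relief_pad',.091),('compressor',0),('guard',0)):
        for r in arm.pinpoint(q,cam)[:2]:
            d=depth_at(D,r['centre']); print(q,round(r['p'],2),np.round(r['centre'],1),'z-plane',px2w(cam,r['centre'],z).round(4),'depth',px2w(cam,r['centre'],depth=d).round(4) if d else 0)
    r=arm.cut_out('guard',cam)
    if r: 
        m=r[0]['region'];np.save(f'g_{cam}.npy',m);print(r[0]['p'],m.sum())
s=arm.get_state();print(s['clock'],s['tcp_pos'],s['tool_rot'],s['width'],s['force'])
E
```

```text
top cam at [0.404 0.02  0.997]
power_pad 0.74 [243.9 309. ] z-plane [0.6228 0.0256 0.091 ] depth [0.6227 0.0256 0.0912]
relief_pad 0.75 [245.9 242.3] z-plane [0.6206 0.1287 0.091 ] depth [0.6201 0.1285 0.0933]
relief_pad 0.59 [254.6 277.4] z-plane [0.6063 0.0744 0.091 ] depth [0.5997 0.0726 0.1203]
compressor 0.92 [255.4 277.9] z-plane [0.6252 0.079  0.    ] depth [0.5986 0.0719 0.1197]
guard 0.9 [253.9 276.5] z-plane [0.6279 0.0813 0.    ] depth [0.6008 0.0739 0.1203]
0.67 6324
side cam at [0.266 0.672 0.546]
power_pad 0.41 [228.6 318.9] z-plane [0.6254 0.0305 0.091 ] depth [0.6012 0.0737 0.1216]
relief_pad 0.66 [259.  287.8] z-plane [0.6243 0.1303 0.091 ] depth [0.6004 0.1663 0.1212]
compressor 0.85 [288.  307.5] z-plane [0.6215 0.0784 0.    ] depth [0.5724 0.1604 0.0753]
guard 0.76 [287.3 305.7] z-plane [0.6251 0.0782 0.    ] depth [0.5685 0.1718 0.086 ]
0.79 5806
0.6 [ 0.22168897 -0.53055067  0.20545878] [9.80479862e-01 1.96619532e-01 2.13532855e-06 2.71901647e-06] 0.09385610730611371 [0.58268843 0.71216336 0.60021756]
```

```bash
python3 - <<'E'
from h import *
im=cv2.imread('pics/top0.png')
c=im[150:350,170:420];cv2.imwrite('pics/c0.png',cv2.resize(c,None,fx=3,fy=3,interpolation=cv2.INTER_CUBIC))
hsv=cv2.cvtColor(im,cv2.COLOR_BGR2HSV)
y=cv2.inRange(hsv,(18,110,90),(36,255,255));_,D=arm.get_image('top')
pts=[]
for r,cc in np.argwhere(y>0):
    if D[r,cc]>0 and 150<r<350 and 170<cc<420:
        p=px2w('top',(r,cc),depth=float(D[r,cc]))
        if abs(p[2]-.12)<.008: pts.append(px2w('top',(r,cc),.12)[:2])
pts=np.array(pts,np.float32);print(len(pts));np.save('gp.npy',pts)
(cx,cy),(w,h),a=cv2.minAreaRect(pts);print(cx,cy,w,h,a)
# model fit: maximise IoU of plate with windows
from scipy.optimize import minimize
sh=.005
G=np.stack(np.meshgrid(np.arange(.5,.75,.001),np.arange(-.06,.22,.001),indexing='ij'),-1)
from scipy.spatial import cKDTree
obs=cKDTree(pts).query(G.reshape(-1,2))[0]<.0014; F=G.reshape(-1,2)
def model(v):
    d=F-v[:2];x=d@[np.cos(v[2]),np.sin(v[2])];yy=d@[-np.sin(v[2]),np.cos(v[2])]
    s=lambda q:1/(1+np.exp(-np.clip(q/.001,-40,40)))
    o=s(.056-abs(x))*s(.1-abs(yy));w=s(.036-abs(x))*s(.032-abs(abs(yy)-.05));return o*(1-w)
best=min((minimize(lambda v:((model(v)-obs)**2).sum(),[cx,cy,t],method='Nelder-Mead',options=dict(initial_simplex=[[cx,cy,t],[cx+.005,cy,t],[cx,cy+.005,t],[cx,cy,t+.05]])) for t in(-.3,-.15,0,.15,.3)),key=lambda r:r.fun)
print(best.x,best.fun,obs.sum())
E
```

```text
Traceback (most recent call last):
  File "h.py", line 4, in px2w
    c=arm.calibration(cam);K=np.array([[c['fx'],0,c['cx']],[0,c['fy'],c['cy']],[0,0,1]])
ValueError: time passes only in moves, steps and waits
```

View pics/c0.png

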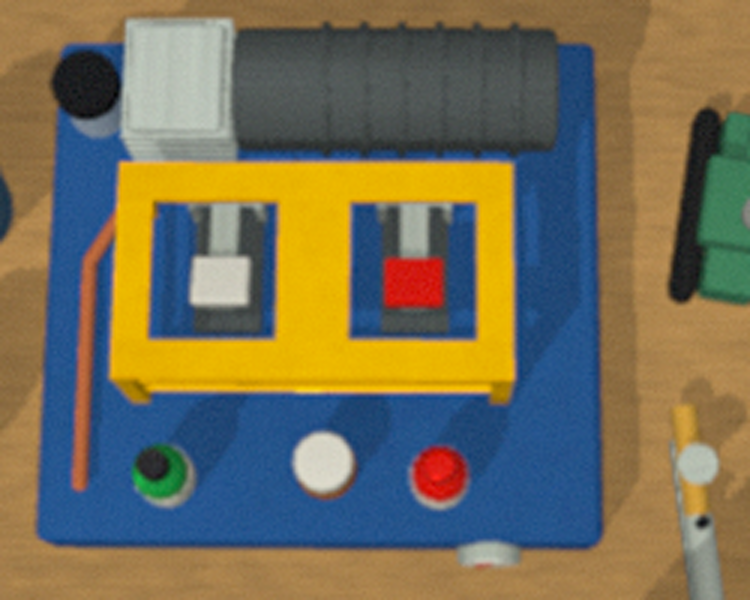

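View pics/side0.png

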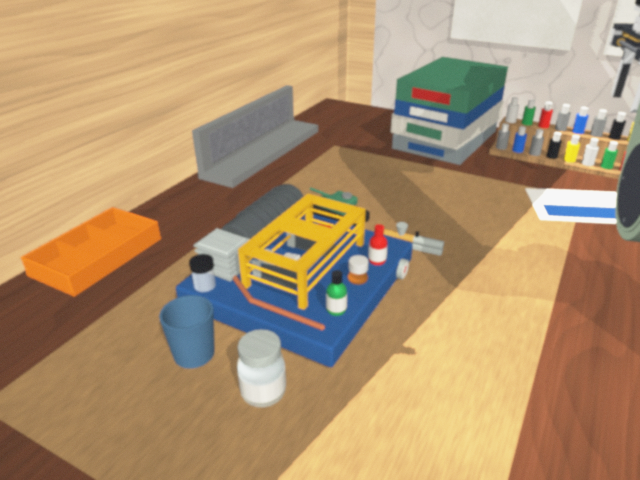

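The top crop shows the white pad at crop (220,281), under the left (+y) window. The red pad is at (413,283), under the right one, and the guard is nearly aligned with the image. The side view confirms this layout.

```bash
sed -i 's/^def px2w/import functools\ncal=functools.lru_cache(None)(lambda c:arm.calibration(c))\ndef px2w/; s/c=arm.calibration(cam);/c=cal(cam);/' h.py; python3 - <<'E'
from h import *
from scipy.optimize import minimize
from scipy.spatial import cKDTree
im,D=arm.get_image('top');im=im[...,::-1]
hsv=cv2.cvtColor(np.ascontiguousarray(im),cv2.COLOR_BGR2HSV)
y=cv2.inRange(hsv,(18,110,90),(36,255,255))
pts=[]
for r,cc in np.argwhere(y>0):
    if D[r,cc]>0 and 150<r<350 and 170<cc<420:
        p=px2w('top',(r,cc),depth=float(D[r,cc]))
        if abs(p[2]-.12)<.006: pts.append(px2w('top',(r,cc),.12)[:2])
pts=np.array(pts,np.float32)
(cx,cy),(w,h),a=cv2.minAreaRect(pts);print(len(pts),cx,cy,w,h,a)
F=np.stack(np.meshgrid(np.arange(.5,.75,.001),np.arange(-.06,.22,.001),indexing='ij'),-1).reshape(-1,2)
obs=cKDTree(pts).query(F)[0]<.0012
def model(v):
    d=F-v[:2];x=d@[np.cos(v[2]),np.sin(v[2])];yy=d@[-np.sin(v[2]),np.cos(v[2])]
    s=lambda q:1/(1+np.exp(-np.clip(q/.001,-40,40)))
    o=s(.056-abs(x))*s(.1-abs(yy));w=s(.036-abs(x))*s(.032-abs(abs(yy)-.05));return o*(1-w)
b=min((minimize(lambda v:((model(v)-obs)**2).sum(),[cx,cy,t],method='Nelder-Mead',options=dict(initial_simplex=[[cx,cy,t],[cx+.005,cy,t],[cx,cy+.005,t],[cx,cy,t+.05]])) for t in(-.15,0,.15)),key=lambda r:r.fun)
x=b.x;print(x.round(4),b.fun,obs.sum())
u=np.array([-np.sin(x[2]),np.cos(x[2])]);print('red win',x[:2]-.05*u,'white win',x[:2]+.05*u)
for n,lo,hi in(('red',(0,150,80),(8,255,255)),('white',(0,0,130),(179,60,255))):
    m=cv2.inRange(hsv,lo,hi);m[:234]=0;m[252:]=0
    m[:,:225]=0;m[:,330:]=0
    if n=='red':m[:,:290]=0
    else:m[:,258:]=0
    r=np.argwhere(m>0);print(n,len(r),r.mean(0),px2w('top',r.mean(0),.091).round(4))
s=arm.get_state();print(s['clock'],s['force'])
E
```

```text
5782 0.6222482323646545 0.0782114565372467 0.1991283893585205 0.11307758837938309 89.36717987060547
[ 0.6226  0.078  -0.0138] 696.0304569480741 13892
red win [0.6219507  0.02804353] white win [0.62333266 0.12803398]
red 311 [243.52090032 307.71382637] [0.6234 0.0276 0.091 ]
white 339 [242.87315634 242.6519174 ] [0.6254 0.1283 0.091 ]
0.7 [ 0.51926558 -0.30365631 -0.84750774]
```

>>> {"op": "carry_out", "data": {"targets": [[0.02, -0.012, 0, 0.02, 1], [0.05, -0.03, 0, 0.05, 1], [0.085, -0.052, 0, 0.09, 1], [0.12, -0.074, 0, 0.13, 1], [0.155, -0.096, 0, 0.17, 1], [0.19, -0.118, 0, 0.21, 1], [0.225, -0.139, 0, 0.25, 1], [0.26, -0.161, 0, 0.29, 1], [0.295, -0.182, 0, 0.33, 1], [0.33, -0.204, 0, 0.37, 1], [0.36, -0.223, 0, 0.41, 1], [0.38, -0.235, 0, 0.41, 1]], "grip_force": 20}}

```text
clock: 1.9
tcp_pos: [0.4828, -0.165, 0.2057]
tool_rot: [1.0, -0.006, 0.0, -0.0]
force: [-0.2, -0.2, -1.3]
width: 0.0017
finger_force: 0.0
```

>>> {"op": "carry_out", "data": {"targets": [[0.015, -0.02, 0, 0, 1], [0.035, -0.05, 0, 0, 1], [0.06, -0.086, 0, 0, 1], [0.085, -0.122, 0, 0, 1], [0.11, -0.158, 0, 0, 1], [0.125, -0.18, 0, 0, 1], [0.134, -0.192, 0, 0, 1], [0.137, -0.1975, 0, 0, 1], [0.137, -0.1975, 0.02, 0, 1], [0.137, -0.1975, 0.04, 0, 1], [0.137, -0.1975, 0.045, 0, 1], [0.137, -0.1975, 0.045, 0, 1]]}}

```text
clock: 3.1
tcp_pos: [0.6203, 0.0274, 0.1594]
tool_rot: [1.0, -0.008, -0.001, 0.0]
force: [-0.2, 0.1, -0.6]
width: 0.0006
finger_force: 0.0
```

```bash
python3 - <<'E'
from h import *
a,_=arm.get_image('side');b,_=arm.get_image('top')
f=lambda i:cv2.resize(i,None,fx=3,fy=3,interpolation=cv2.INTER_CUBIC)
cv2.imwrite('pics/s1.png',f(a[140:330,200:450,::-1]));cv2.imwrite('pics/t1.png',f(b[150:350,170:420,::-1]))
s=arm.get_state();print(s['tcp_pos'],s['tool_rot'],s['force'],s['width'])
E
```

```text
[0.62191951 0.02755739 0.16147624] [ 9.99970804e-01 -7.60987646e-03  6.82329523e-04  1.21754519e-04] [-0.27113016 -0.04637863  0.64115613] 0.0005740832999330979
```

View pics/s1.png

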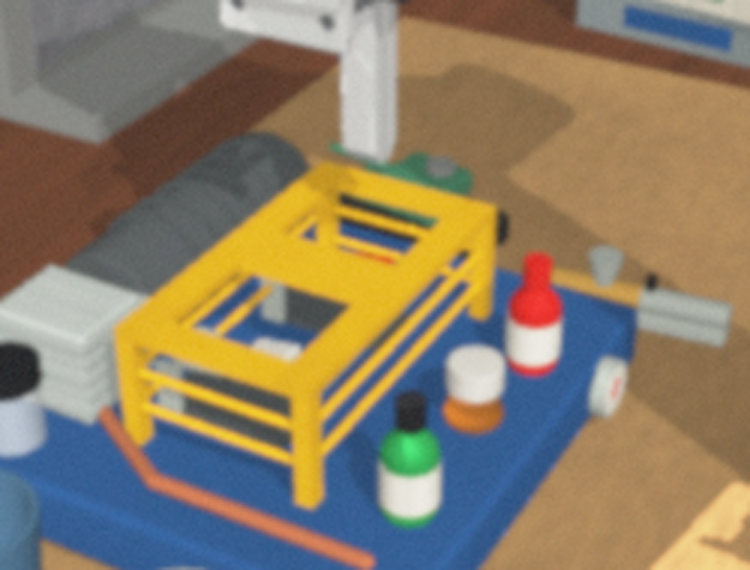

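The side crop shows the shut fingertips at crop (370,160), directly above the red pad's window, so I'll descend.

>>> {"op": "carry_out", "data": {"targets": [[0, 0, 0.015, 0, 1], [0, 0, 0.03, 0, 1], [0, 0, 0.045, 0, 1], [0, 0, 0.06, 0, 1], [0, 0, 0.07, 0, 1], [0, 0, 0.075, 0, 1], [0, 0, 0.08, 0, 1], [0, 0, 0.083, 0, 1], [0, 0, 0.083, 0, 1], [0, 0, 0.083, 0, 1]]}}

```text
clock: 4.2
tcp_pos: [0.6224, 0.0283, 0.0778]
tool_rot: [1.0, -0.007, 0.001, 0.0]
force: [0.4, -0.3, 0.5]
width: 0.0006
finger_force: 0.0
```

>>> {"op": "carry_out", "data": {"targets": [[0, 0, 0.001, 0, 1], [0, 0, 0.002, 0, 1], [0, 0, 0.003, 0, 1], [0, 0, 0.004, 0, 1], [0, 0, 0.005, 0, 1], [0, 0, 0.005, 0, 1], [0, 0, 0.005, 0, 1]]}}

```text
clock: 4.9
tcp_pos: [0.6227, 0.0282, 0.0751]
tool_rot: [1.0, -0.007, 0.001, 0.0]
force: [-4.2, 0.6, 11.0]
width: 0.0005
finger_force: 5.9
```

>>> {"op": "carry_out", "data": {"targets": [[0, 0, 0.001, 0, 1], [0, 0, 0.0015, 0, 1], [0, 0, 0.0015, 0, 1], [0, 0, 0.0015, 0, 1]]}}

```text
clock: 5.3
tcp_pos: [0.6228, 0.0282, 0.0748]
tool_rot: [1.0, -0.007, 0.001, 0.0]
force: [-6.1, 1.7, 16.5]
width: 0.0003
finger_force: 8.7
```

>>> {"op": "carry_out", "data": {"targets": [[0, 0, -0.01, 0, 1], [0, 0, -0.03, 0, 1], [0, 0, -0.055, 0, 1], [0, 0, -0.08, 0, 1], [0, 0, -0.09, 0, 1], [0, -0.02, -0.09, 0, 1], [0, -0.05, -0.09, 0, 1], [0, -0.08, -0.09, 0, 1], [0, -0.095, -0.09, 0, 1], [0, -0.1, -0.09, 0, 1], [0, -0.1, -0.09, 0, 1]]}}

```text
clock: 6.4
tcp_pos: [0.6226, 0.1284, 0.1603]
tool_rot: [1.0, -0.007, -0.0, 0.0]
force: [0.5, 0.1, 0.7]
width: 0.0004
finger_force: 0.0
```

```bash
python3 - <<'E'
from h import *
a,D=arm.get_image('top')
for r in arm.pinpoint('power_pad','top')[:2]:
    d=depth_at(D,r['centre']);print(r['p'],r['centre'],px2w('top',r['centre'],depth=d))
b,_=arm.get_image('side')
cv2.imwrite('pics/t2.png',cv2.resize(np.hstack([a[150:350,170:420,::-1],b[140:340,200:450,::-1]]),None,fx=1.6,fy=1.6,interpolation=cv2.INTER_CUBIC))
s=arm.get_state();print(s['tcp_pos'],s['force'])
E
```

```text
0.65 [251.7, 307.5] [0.61473878 0.02815975 0.07205955]
[0.62294649 0.12710424 0.16073825] [-0.181322   -0.71777627  0.0440012 ]
```

View pics/t2.png

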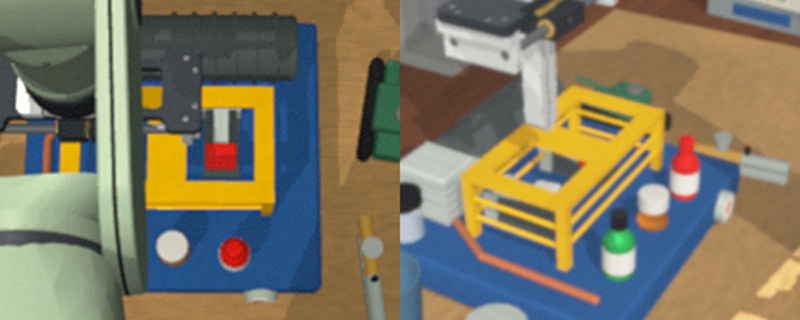

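Left half: the red pad has dropped at (220,157), measured height 72 mm, so it is fully down. Right half: the fingertips at (540,125) are over the white pad's window.

>>> {"op": "carry_out", "data": {"targets": [[0, 0, 0.015, 0, 1], [0, 0, 0.03, 0, 1], [0, 0, 0.045, 0, 1], [0, 0, 0.06, 0, 1], [0, 0, 0.07, 0, 1], [0, 0, 0.077, 0, 1], [0, 0, 0.082, 0, 1], [0, 0, 0.086, 0, 1], [0, 0, 0.0885, 0, 1], [0, 0, 0.09, 0, 1], [0, 0, 0.09, 0, 1], [0, 0, 0.09, 0, 1]]}}

```text
clock: 7.75
tcp_pos: [0.6215, 0.1283, 0.0743]
tool_rot: [1.0, -0.007, -0.002, 0.0]
force: [-12.2, -2.2, 18.5]
width: 0.0004
finger_force: 10.1
```

>>> {"op": "carry_out", "data": {"targets": [[0, 0, 0, 0, 1], [0, 0, 0, 0, 1], [0, 0, 0, 0, 1], [0, 0, 0, 0, 1], [0, 0, 0, 0, 1], [0, 0, 0, 0, 1], [0, 0, 0, 0, 1], [0, 0, 0, 0, 1], [0, 0, 0, 0, 1], [0, 0, 0, 0, 1], [0, 0, 0, 0, 1], [0, 0, 0, 0, 1]]}}

```text
clock: 8.95
tcp_pos: [0.6215, 0.1283, 0.0743]
tool_rot: [1.0, -0.007, -0.002, 0.0]
force: [-11.6, -1.0, 16.6]
width: 0.0004
finger_force: 10.1
```

>>> {"op": "carry_out", "data": {"targets": [[0, 0, 0, 0, 1], [0, 0, 0, 0, 1], [0, 0, 0, 0, 1], [0, 0, 0, 0, 1], [0, 0, 0, 0, 1], [0, 0, 0, 0, 1], [0, 0, 0, 0, 1], [0, 0, 0, 0, 1]]}}

```text
clock: 9.75
tcp_pos: [0.6215, 0.1283, 0.0743]
tool_rot: [1.0, -0.007, -0.002, 0.0]
force: [-12.2, -1.4, 18.3]
width: 0.0006
finger_force: 10.1
```

>>> {"op": "carry_out", "data": {"targets": [[0, 0, -0.005, 0, 1], [0, 0, -0.015, 0, 1], [0, 0, -0.035, 0, 1], [0, 0, -0.06, 0, 1], [0, 0, -0.085, 0, 1], [0, 0, -0.105, 0, 1], [0, 0, -0.12, 0, 1], [-0.03, 0.04, -0.13, 0, 1], [-0.06, 0.08, -0.13, 0, 1], [-0.09, 0.12, -0.13, 0, 1], [-0.12, 0.16, -0.13, 0, 1], [-0.14, 0.19, -0.13, 0, 1]]}}

```text
clock: 10.95
tcp_pos: [0.4785, -0.0613, 0.2008]
tool_rot: [1.0, -0.007, 0.0, 0.0]
force: [0.3, 0.6, 0.9]
width: 0.0006
finger_force: 0.0
```

>>> {"op": "carry_out", "data": {"targets": [[-0.02, 0.03, 0, 0, 1], [-0.04, 0.06, 0, 0, 1], [-0.06, 0.09, 0, 0, 1], [-0.08, 0.12, 0, 0, 1], [-0.09, 0.14, 0, 0, 1], [-0.09, 0.14, 0, 0, 1], [-0.09, 0.14, 0, 0, 1]]}}

```text
clock: 11.65
tcp_pos: [0.3884, -0.1984, 0.2009]
tool_rot: [1.0, -0.008, 0.0, -0.0]
force: [0.4, 0.1, 0.2]
width: 0.0003
finger_force: 0.0
```

```bash
python3 - <<'E'
from h import *
a,D=arm.get_image('top')
for q in('power_pad','relief_pad'):
  for r in arm.pinpoint(q,'top')[:1]:
    d=depth_at(D,r['centre']);print(q,r['p'],r['centre'],px2w('top',r['centre'],depth=d))
cv2.imwrite('pics/t3.png',a[...,::-1])
s=arm.get_state();print(s['clock'],s['tcp_pos'],s['force'])
E
```

```text
power_pad 0.8 [247.8, 308.4] [0.62068215 0.02668623 0.07350935]
relief_pad 0.69 [243.7, 244.7] [0.62397154 0.12504233 0.09135156]
11.8 [ 0.38875818 -0.19752357  0.20085917] [-0.3861933  -0.05381284  0.21827428]
```

View pics/t3.png

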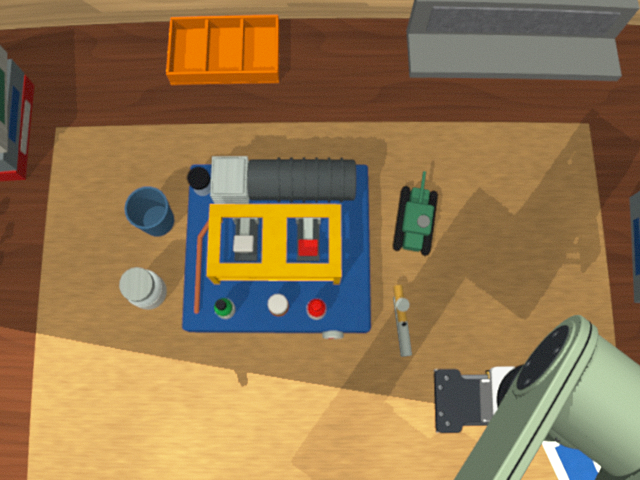

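The red pad is down at (308,248), height 73.5 mm. The white pad is back up at (244,243), height 91 mm. Nothing else appears disturbed, and the arm is clear.

```bash
python3 -c "from bench import arm; print(arm.finish_job())"
```

```text
the job is handed in; nothing more can be done
None
```

The power lever is pressed fully down, the relief lever was held down for about two seconds and sprang back up, and the job is handed in; I saw no sign of guard contact or moved items, but the hand-in returned no verdict.

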